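Lay the carving chisels in the bench rest by width

TASK

Lay the four carving chisels in the notched bench rest in order of blade width, the narrowest at the end next to the sharpening stone and the widest at the end next to the mallet. Each lies in its own place with the handle down in the handle notch, on the robot's side, and the middle of the shank down in the shank notch, blade pointing away from the robot. Set them down without dropping them, and leave the stone and the mallet where they lie.

Things in the scene. Friction and masses are not known exactly. Their poses are not given: they have to be found in the camera images.
- chisel_6: Loose chisel, edge 6 mm wide (narrowest), 185 mm long, 85 g; lies on a flat of its octagonal wooden handle, blade 11 mm off the bench. Origin: mid-length, level with the handle's underside (axis 13 mm above). x to the cutting edge, z up. Handle x -92 to 12 mm, 26 mm across flats; collar to 20 (21 thick); shank to 60 (8 thick); straight blade 3 mm thick to 92. Balance x -20 to 5; grip at -15.
- chisel_14: Loose chisel, edge 14 mm wide (second narrowest), 185 mm long, 91 g; lies on a flat of its octagonal wooden handle, blade 11 mm off the bench. Origin: mid-length, level with the handle's underside (axis 13 mm above). x to the cutting edge, z up. Handle x -92 to 12 mm, 26 mm across flats; collar to 20 (21 thick); shank to 60 (8 thick); flared blade 3 mm thick to 92. Balance x -20 to 5; grip at -15.
- chisel_24: Loose chisel, edge 24 mm wide (second widest), 185 mm long, 98 g; lies on a flat of its octagonal wooden handle, blade 11 mm off the bench. Origin: mid-length, level with the handle's underside (axis 13 mm above). x to the cutting edge, z up. Handle x -92 to 12 mm, 26 mm across flats; collar to 20 (21 thick); shank to 60 (8 thick); flared blade 3 mm thick to 92. Balance x -20 to 5; grip at -15.
- chisel_34: Loose chisel, edge 34 mm wide (widest), 185 mm long, 106 g; lies on a flat of its octagonal wooden handle, blade 11 mm off the bench. Origin: mid-length, level with the handle's underside (axis 13 mm above). x to the cutting edge, z up. Handle x -92 to 12 mm, 26 mm across flats; collar to 20 (21 thick); shank to 60 (8 thick); flared blade 3 mm thick to 92. Balance x -20 to 5; grip at -15.
- notch_a: Place in the fixed wooden chisel rest: left (+y) end as seen from the robot. Origin: where the origin of a chisel in place lies, 20 mm above the bench, on the handle notch's floor. x along the chisel, away from the robot; z up. Four places, 72 mm apart, turned alike, each a notch in two cross rails: handle rail (near the robot) at x = -72 mm, 14 thick; shank rail at x = +40 mm, 12 thick.
- notch_b: Place in the fixed wooden chisel rest: second from the left (+y) end. Origin: where the origin of a chisel in place lies, 20 mm above the bench, on the handle notch's floor. x along the chisel, away from the robot; z up. Handle notch (at x = -72 mm): 12 mm deep, 30 wide at its floor, 44 at the top; rail top 32 mm above the bench.
- notch_c: Place in the fixed wooden chisel rest: third from the left. Origin: where the origin of a chisel in place lies, 20 mm above the bench, on the handle notch's floor. x along the chisel, away from the robot; z up. Shank notch (at x = +40 mm): floor 8 mm above the origin, 10 deep, 16 wide at its floor, 28 at the top; rail top 38 mm above the bench.
- notch_d: Place in the fixed wooden chisel rest: right (-y) end. Origin: where the origin of a chisel in place lies, 20 mm above the bench, on the handle notch's floor. x along the chisel, away from the robot; z up. Between the rails (x -65 to 34 mm) is open space for fingers down to the rest's board, whose top is 10 mm below the origin; board 142 by 296 mm.
- stone: Sharpening stone: grey slab 150 by 50 mm in a dark wooden holder 170 by 66 mm, 39 mm high in all, 750 g, loose. Lies beside one end of the rest (either), its length roughly along the notches, its centre about 0.21 m from the rest's middle; the mallet is at the other end. Origin: centre of the underside, x along its length.
- mallet: Carver's round wooden mallet lying on its side beside the end of the rest away from the stone, 212 mm long, 500 g, loose: head 76 mm across, 95 long, pointing away from the robot; handle up to 34 thick. Origin: on the bench below its axis, 10 mm behind the head; x along it to the head (-105 to +107 mm).
Things that resemble listed ones, but are neither listed nor needed, are in the scene too. Leave any green or purple look-alike of the chisel_24 alone.

How it is judged:
By the outcome, as a careful person would: the job done as asked, in the order asked, and still so for the second after the job is handed in, with the robot touching nothing.
It also fails if it takes over 96 s, if anything falls off the work surface, if the arm or the gripper's body presses on something with over 40 N, if the wrist force passes 120 N, or if a joint passes its speed limit or range.

ROBOT

A 6-joint arm with a two-finger parallel gripper is mounted at the origin on the work surface. World frame = base frame: x ahead of the robot, y to its left, z up, the work surface at z = 0. Lengths are in mm, angles in rad, forces in N, time in s.
With the tool pointing down it reaches from about 275 to 750 mm from the base axis. Payload 10.2 kg.
Tool frame: the origin (TCP) lies midway between the tips of the shut fingers; the grasp point (between the pads) lies grip_depth behind it (grip_depth is the distance from the TCP to the grasp point, in mm); z points along the fingers, y is the line along which they close (so a half turn about z gives the same grasp; the last joint's range is limited). The gripper opens to 85 mm and grips with 20 to 120 N. Pads are 22 mm wide; open, the fingers measure 114 mm over their backs; the gripper's body (76 mm by 85 mm) begins 54 mm behind the grasp point. The pads swing forward as they close: fully open they stand 13 mm farther back than shut.
Start: joints at [-1.403, 0.313, 1.498, -0, 1.331, -0.223], TCP at [199.975, -485.429, 231.294] pointing down, gripper open.
Joint ranges: [-2.94, 2.94], [-0.97, 2.17], [0.19, 2.56], [-1.23, 4.37], [0.02, 3.11], [-2.88, 2.88]. Speed limits (rad/s): [2.39, 2.39, 3.01, 3.14, 3.14, 3.14].

INTERFACE

Orientations are given as a unit quaternion [w, x, y, z].
In Python, from rig import * gives the robot as it stands.
- The arm moves only by the tool servo_tool, never from a script. Its argument "commands" is a list of rows, each a list of 3 entries, a list of its own where there are three numbers: the gripper command: -1 is fully open, 1 is shut, values between are in proportion, then the shift along the tool's x, y, z in m, then the turn, a rotation vector about the tool's x, y, z in units of 6 degrees (1.0 is 6 degrees). In form: [[grip, [dx, dy, dz], [ax, ay, az]], ...]. A call has 1 to 10 rows; each row shifts and turns the commanded pose from where the row before left it, along the tool's axes as they then stand; what a row does not reach is not made up. A row lasts 1/12 s, in which the tool goes at most 41.7 mm and 7.16 degrees, less where a joint would pass 70% of its speed; a pose out of reach is approached as far as the arm can. A call is refused whole if a number of a shift passes 0.0417 or a number of a turn 1, either way. A call with a gripper value outside its range is refused whole. The fingers move at their own pace and stop on an object; "squeeze" is the grip in N (left out, the last holds). Time passes only in rows, so rows that do not move let the fingers close. It gives the time, the measured TCP pose, the force, the opening and the grip force at its end, in the units of the state.
- sense(): the state, without advancing time (a new reading comes with each control period).
- capture(name): name is "side" or "top" or "wrist"; returns a dict with "pixels" (480x640x3 uint8, red, green, blue), "z_map" (480x640 float32, mm along the optical axis (not along the pixel's ray), 0 where there is no reading), "fx", "fy", "cx", "cy" (pixels), "rvec" (rotation vector, rad) and "tvec" (3), from world to camera coordinates, as OpenCV has them; the wrist camera has in their place "T_tool_cam" (4x4, takes a point from camera to tool coordinates, whose origin is the TCP and whose axes are the flange's). Camera axes: x right, y down, z forward; pixel columns grow to the right and rows downward; lengths in mm; the calibration is good to about 2 mm. A picture is of the moment at which its call begins: read the wrist's pose just before it.
- finish_job(): hands the job in; it is judged then, once.
The state is a dict: "time_s": time; "joints": joint angles; "dq": joint speeds; "tau": joint torques, N m; "eef_pos": TCP position; "ee_rot": TCP orientation; "force": force on the tool from outside, world axes, zero at the start; "wrist_torque": the same for the moment, N m; "grip_width": opening from 0.0 (shut) to 1.0 (fully open); "grip_force": force on a finger pad.
Only numpy, scipy, OpenCV 4.12 (cv2) and the standard library are available. Lean on these libraries where they do the work, as an engineer would, in place of code of your own. Each camera call takes 0.05 s, during which the arm holds its last target. There are 200 camera calls.

## Working session

There is one attempt and no reset: what is moved stays moved. The work goes in short steps, Python scripts to look and compute and a tool call to move; the robot and the scene stay as the last step left them, time stands still between calls to the robot, and variables do not carry over. Pictures are saved under pics/ and viewed, at most 14 in all, crops included, and the job is handed in when it is done.

Besides the shell and the picture viewer there is one more tool, called after "Request:" as name(argument=value, ...), one argument or row to a line, values as JSON. servo_tool: Moves the arm, as the interface text tells. Its arguments: {"type":"object","properties":{"commands":{"type":"array"},"squeeze":{"type":"number"}},"required":["commands"]}

```bash
mkdir -p pics; ls
python3 - <<'E'
from rig import *
import cv2,numpy as np
print(sense())
for n in("top","side"):
    c=capture(n); cv2.imwrite(f"pics/{n}0.png",c["pixels"][:,:,::-1]); np.savez(f"pics/{n}0.npz",**c)
    print(n,{k:v for k,v in c.items() if k not in("pixels","z_map")})
E
```

```text
pics
{'time_s': 0.0, 'joints': array([-1.40339453e+00,  3.13470043e-01,  1.49848148e+00,  2.32593740e-06,
        1.33100271e+00, -2.23399283e-01]), 'dq': array([ 0.00014281, -0.00153786, -0.00149994, -0.00114511, -0.00216501,
       -0.00025497]), 'tau': array([-4.43851977e-04, -4.12268078e+01, -2.59740704e+01, -2.56997337e-04,
        4.15067916e-03, -1.18862795e-05]), 'eef_pos': array([ 199.93071157, -485.14467237,  230.70811523]), 'ee_rot': array([-6.80490846e-04,  9.80969806e-01,  1.94159151e-01,  2.01878162e-05]), 'force': array([ 0.14164432,  0.05444559, -0.14384504]), 'wrist_torque': array([-0.03741679, -0.02522413,  0.01972429]), 'grip_force': 0.0, 'grip_width': 0.9951053131626675}
top {'fx': 562.2296526972685, 'fy': 562.2296526972685, 'cx': 325.679873258318, 'cy': 237.22403749024048, 'rvec': array([ 2.18786832, -2.15796739,  0.12843795]), 'tvec': array([-117.6415675 ,  486.01319284, 1329.04389339])}
side {'fx': 433.5371458926022, 'fy': 433.5371458926022, 'cx': 324.3429477340987, 'cy': 242.13213585292664, 'rvec': array([ 0.88111555, -2.61696513,  0.97747707]), 'tvec': array([ 331.22925572,  322.42044483, 1009.00551586])}
```

View pics/top0.png

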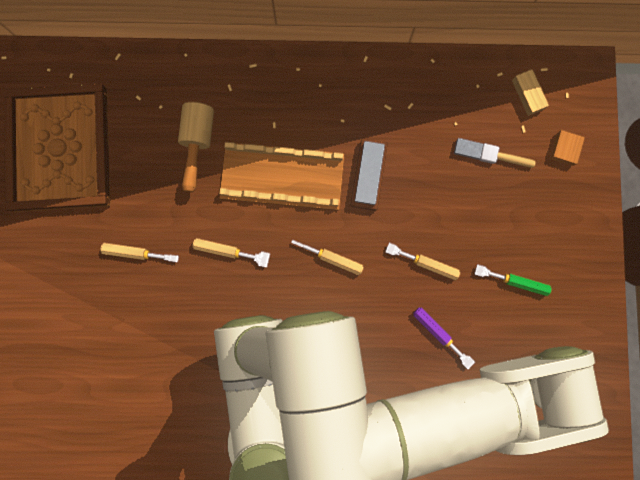

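View pics/side0.png

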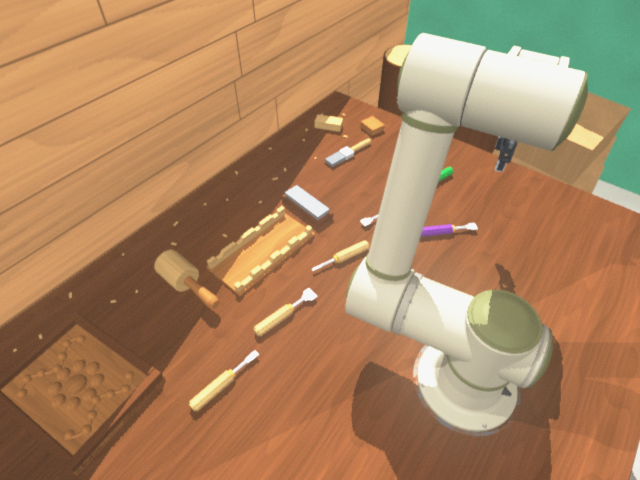

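Top view: mallet at (195,135) on the left (+y) and stone at (369,175) on the right (-y), with the rest between them at (282,177). So 6→d, 14→c, 24→b, 34→a.

Candidates for the four chisels:
- Yellow-handled at (139,253), probably 14.
- Yellow-handled at (231,252), probably 34.
- Yellow-handled at (327,258), probably 6.
- Yellow-handled at (423,262), probably 24.
- Look-alikes to leave alone: green (513,281), purple (443,338) and the brush/scraper (495,153).

```bash
cat > h.py <<'E'
import numpy as np,cv2
from scipy.spatial.transform import Rotation as R
def toworld(c,uv,z):
    Rm=cv2.Rodrigues(c["rvec"])[0]; o=-Rm.T@c["tvec"]
    uv=np.atleast_2d(uv).astype(float)
    d=np.c_[(uv[:,0]-c["cx"])/c["fx"],(uv[:,1]-c["cy"])/c["fy"],np.ones(len(uv))]@Rm
    return o+d*((z-o[2])/d[:,2])[:,None]
def cloud(c):
    Rm=cv2.Rodrigues(c["rvec"])[0]; v,u=np.mgrid[:480,:640]; z=c["z_map"]
    p=np.stack([(u-c["cx"])/c["fx"]*z,(v-c["cy"])/c["fy"]*z,z],-1)
    return (p-c["tvec"])@Rm
E
python3 - <<'E'
from h import *
c=dict(np.load("pics/top0.npz")); P=cloud(c); Z=P[...,2]
print("bench z",np.median(Z[300:330,50:180]),Z[300:330,50:180].std())
hsv=cv2.cvtColor(c["pixels"],cv2.COLOR_RGB2HSV)
roi=dict(p1=(92,235,186,270),p2=(186,232,278,272),p3=(285,235,368,280),p4=(380,238,463,284))
for k,(a,b,e,f) in roi.items():
    h=hsv[b:f,a:e].astype(int); 
    yel=(h[...,0]>14)&(h[...,0]<32)&(h[...,1]>70)&(h[...,2]>140)
    blade=(h[...,1]<70)&(h[...,2]>110)
    out=[]
    for m in(yel,blade):
        n,l,s,_=cv2.connectedComponentsWithStats(m.astype(np.uint8)); i=1+s[1:,4].argmax()
        v,u=np.nonzero((l==i) if m is yel else m); w=toworld(c,np.c_[u+a,v+b],13)[:,:2]
        out.append((w,cv2.minAreaRect(w.astype(np.float32))))
    w=np.vstack([o[0] for o in out])
    hc=out[0][1][0]; d=np.array(out[1][1][0])-hc; d/=np.linalg.norm(d)
    t=(w-hc)@d; s=(w-hc)@[-d[1],d[0]]
    tb=(out[1][0]-hc)@d; sb=(out[1][0]-hc)@[-d[1],d[0]]
    q=tb>tb.max()-8
    print(k,"handle c",np.round(hc),np.round(out[0][1][1]),"ext",t.min().round(),t.max().round(),"ang",np.degrees(np.arctan2(d[1],d[0])).round(1),"edge width",np.ptp(sb[q]).round(),"mid",np.round(np.array(hc)+d*(t.min()+t.max())/2,1))
# rest
v,u=np.nonzero((Z>26)&(Z<45)); m=(u>210)&(u<352)&(v>135)&(v<215); Q=P[v[m],u[m]]
import collections
for lo,hi in((29,33.5),(34.5,41)):
    q=Q[(Q[:,2]>lo)&(Q[:,2]<hi)]; print(lo,len(q),cv2.minAreaRect(q[:,:2].astype(np.float32)),np.median(q[:,2]))
x0=np.concatenate([c["pixels"][125:220,210:400],]);
a=cv2.resize(c["pixels"][225:290,90:290],None,fx=4,fy=4,interpolation=2);b=cv2.resize(c["pixels"][225:290,280:480],None,fx=4,fy=4,interpolation=2)
cv2.imwrite("pics/crop1.png",np.vstack([a,b])[:,:,::-1])
cv2.imwrite("pics/crop2.png",cv2.resize(c["pixels"][90:230,165:395],None,fx=3.4,fy=3.4,interpolation=2)[:,:,::-1])
E
```

```text
bench z 0.09659371587033701 98.196431247361
p1 handle c [449. 376.] [116.  28.] ext -58.0 132.0 ang -98.5 edge width 15.0 mid [443.7 339.7]
p2 handle c [460. 155.] [116.  27.] ext -58.0 131.0 ang -105.1 edge width 34.0 mid [450.3 119.5]
p3 handle c [ 432. -148.] [114.  27.] ext -57.0 129.0 ang 68.1 edge width 8.0 mid [ 445.1 -114.5]
p4 handle c [ 422. -383.] [115.  27.] ext -57.0 132.0 ang 71.0 edge width 26.0 mid [ 433.9 -347.7]
29 327 ((640.7928466796875, -1.126373291015625), (286.1868896484375, 127.75982666015625), 85.50703430175781) 31.484879836486282
34.5 376 ((640.2073364257812, -1.1005401611328125), (286.71453857421875, 127.1157455444336), 85.6338119506836) 37.33310626026514
```

View pics/crop1.png

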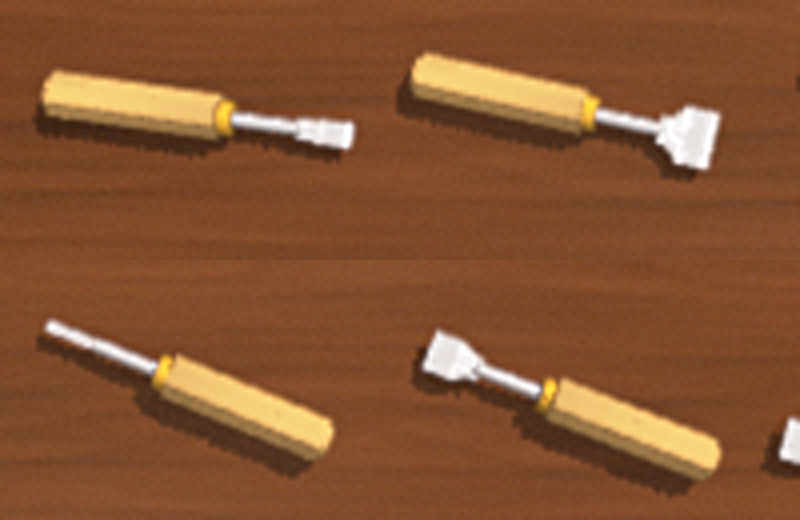

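View pics/crop2.png

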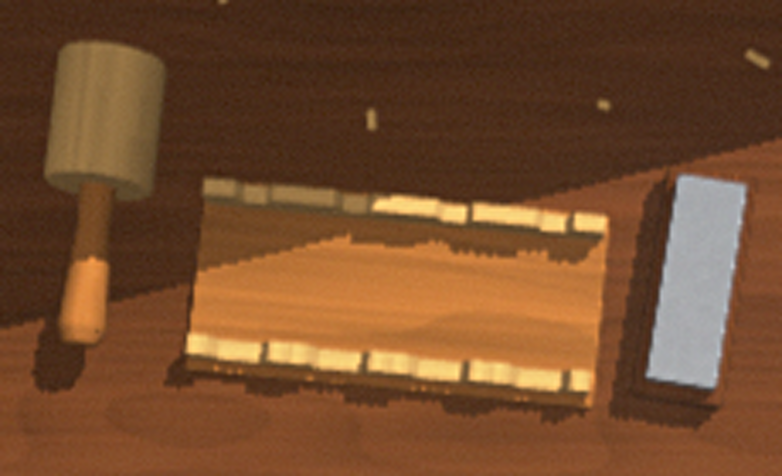

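The close crop confirms the edge widths: (139,253) is chisel_14, (231,252) is chisel_34, (327,258) is chisel_6 and (423,262) is chisel_24. The rest's rails are clear, and it is yawed about -4.4°.

```bash
cat >> h.py <<'E'
def yaw(s):  # tool x heading, deg
    w,x,y,z=s["ee_rot"]; m=R.from_quat([x,y,z,w]).as_matrix(); return np.degrees(np.arctan2(m[1,0],m[0,0])),m
def plan(s,target,psi):
    """turn first (units of 6 deg about tool z), then shift in tool axes (m) for a tool pointing down; also shift if done before turn"""
    y,m=yaw(s); d=np.array(target)-s["eef_pos"]; dy=(psi-y+180)%360-180
    tilt=np.degrees(np.arccos(-m[2,2]))
    a=np.radians(psi); f=lambda a:np.array([[np.cos(a),np.sin(a),0],[np.sin(a),-np.cos(a),0],[0,0,-1]]).T@d/1000
    print("yaw",y.round(2),"tilt",tilt.round(2),"turn z",round(-dy/6,3),"| shift before turn",f(np.radians(y)).round(4),"| after",f(a).round(4),"dist",np.linalg.norm(d).round(1))
E
python3 - <<'E'
import rig; print([ (k,getattr(rig,k)) for k in dir(rig) if k[0]!='_' and not callable(getattr(rig,k))])
from rig import *; from h import *
s=sense(); c=capture("wrist"); print(c["T_tool_cam"].round(3),c["fx"],c["cx"],c["cy"])
# chisel_24 grip point
m=np.array([433.9,-347.7]); a=np.radians(71); g=m-15*np.array([np.cos(a),np.sin(a)]); print(g)
plan(s,[*g,140],71)
E
```

```text
[('grip_depth', 18.700000000000003)]
[[ 1.0000e-03 -9.5000e-01 -3.1300e-01  7.9915e+01]
 [ 1.0000e+00  1.0000e-03  0.0000e+00 -3.3800e-01]
 [-0.0000e+00 -3.1300e-01  9.5000e-01 -1.4297e+02]
 [ 0.0000e+00  0.0000e+00  0.0000e+00  1.0000e+00]] 355.6291732041439 316.61608402308866 235.83196233727313
[ 429.01647768 -361.88277863]
yaw 22.39 tilt 0.07 turn z -8.101 | shift before turn [ 0.2588 -0.0268  0.0908] | after [0.1912 0.1764 0.0908] dist 275.5
```

Request:
servo_tool(
  commands=[
    [-1, [0.037, -0.004, 0.013], [0, 0, 0]],
    [-1, [0.037, -0.004, 0.013], [0, 0, 0]],
    [-1, [0.037, -0.004, 0.013], [0, 0, 0]],
    [-1, [0.037, -0.004, 0.013], [0, 0, 0]],
    [-1, [0.037, -0.004, 0.013], [0, 0, 0]],
    [-1, [0.037, -0.004, 0.013], [0, 0, 0]],
    [-1, [0.037, -0.004, 0.013], [0, 0, 0]],
  ],
  squeeze=40,
)

```text
time_s: 0.73
eef_pos: [430.2, -359.6, 139.5]
ee_rot: [-0.0, 0.981, 0.194, -0.0]
force: [0.0, -1.0, -0.0]
grip_width: 1.003
grip_force: 0.0
```

Request:
servo_tool(
  commands=[
    [-1, [0, 0, 0], [0, 0, -1]],
    [-1, [0, 0, 0], [0, 0, -1]],
    [-1, [0, 0, 0], [0, 0, -1]],
    [-1, [0, 0, 0], [0, 0, -1]],
    [-1, [0, 0, 0], [0, 0, -1]],
    [-1, [0, 0, 0], [0, 0, -1]],
    [-1, [0, 0, 0], [0, 0, -1]],
    [-1, [0, 0, 0], [0, 0, -1]],
    [-1, [0, 0, 0], [0, 0, -0.1]],
    [-1, [0, 0, 0], [0, 0, 0]],
  ],
)

```text
time_s: 1.57
eef_pos: [428.7, -360.8, 140.1]
ee_rot: [-0.0, 0.815, 0.58, -0.0]
force: [-0.6, 0.2, -0.1]
grip_width: 1.001
grip_force: 0.0
```

```bash
cat >> h.py <<'E'
def wrist(name):
    from rig import sense,capture
    s=sense(); c=capture("wrist"); y,m=yaw(s); T=np.eye(4); T[:3,:3]=m; T[:3,3]=s["eef_pos"]
    W=np.linalg.inv(T@c["T_tool_cam"]); c["rvec"]=cv2.Rodrigues(W[:3,:3])[0]; c["tvec"]=W[:3,3]
    cv2.imwrite(f"pics/{name}.png",c["pixels"][:,:,::-1]); np.savez(f"pics/{name}.npz",**c); return s,c
def handle(c,near,z=13,rad=75):
    """pale-yellow handle + collar blob whose centre lies nearest `near`"""
    h=cv2.cvtColor(c["pixels"],cv2.COLOR_RGB2HSV).astype(int)
    m=((h[...,0]>14)&(h[...,0]<32)&(h[...,1]>70)&(h[...,2]>140)).astype(np.uint8)
    m=cv2.morphologyEx(m,cv2.MORPH_OPEN,np.ones((3,3),np.uint8))
    n,l,st,ce=cv2.connectedComponentsWithStats(m); best=None
    for i in range(1,n):
        if st[i,4]<300: continue
        v,u=np.nonzero(l==i); w=toworld(c,np.c_[u,v],z)[:,:2].astype(np.float32); r=cv2.minAreaRect(w)
        d=np.hypot(*(np.array(r[0])-near))
        if best is None or d<best[0]: best=(d,r,w,ce[i])
    d,r,w,px=best; b=cv2.boxPoints(r); e=[b[1]-b[0],b[2]-b[1]]; e=max(e,key=np.linalg.norm); a=np.degrees(np.arctan2(e[1],e[0]))
    print("handle c",np.round(r[0],1),"size",np.round(r[1],1),"axis deg",a.round(1),"or",(a+180).round(1),"px",px.round())
    return np.array(r[0]),a
E
python3 - <<'E'
from h import *
s,c=wrist("w1"); print(s["eef_pos"]); handle(c,np.array([422,-383]))
E
```

```text
[ 428.72404599 -360.81505596  140.12148504]
handle c [ 411.3 -378.4] size [116.7  24.6] axis deg 59.1 or 239.1 px [306. 239.]
```

View pics/w1.png

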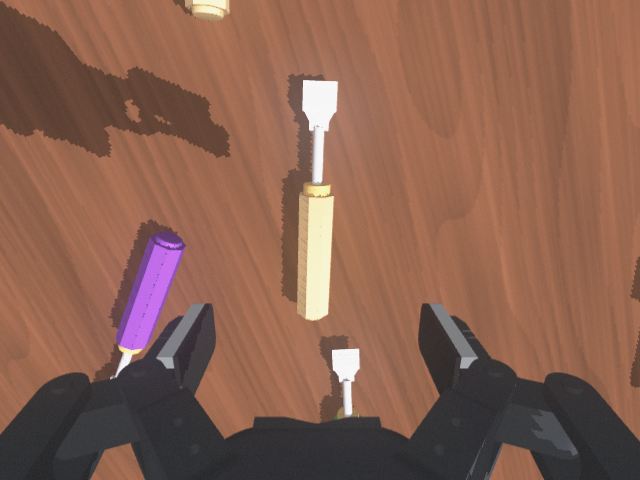

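View shows chisel_24: blade at (320,100), handle at (315,255), purple look-alike at (150,290). The handle angle of 59° looks wrong, so I'm checking it.

Run:
```python
from h import *
c=dict(np.load("pics/w1.npz"))
print(toworld(c,[[313,318],[318,185],[320,82],[320,240]],13).round(1), c["tvec"],c["rvec"].ravel())
```

```text
[[ 398.1 -438.5   13. ]
 [ 439.9 -330.5   13. ]
 [ 464.8 -262.5   13. ]
 [ 426.9 -373.    13. ]] [-522.74910272 -202.8448499   231.22640896] [-2.78793857  0.46898196  0.07501116]
```

```bash
sed -i 's/(h\[...,1\]>70)&(h\[...,2\]>140)/(h[...,1]>40)\&(h[...,2]>120)/' h.py
python3 - <<'E'
from h import *; from rig import *
c=dict(np.load("pics/w1.npz")); handle(c,np.array([422,-383]))
plan(sense(),[427,-363.5,4],69.2)
E
```

```text
handle c [ 418.6 -382.4] size [116.3  26.5] axis deg 68.8 or 248.8 px [312. 237.]
yaw 70.82 tilt 0.02 turn z 0.27 | shift before turn [-0.0031 -0.0008  0.1361] | after [-0.0031 -0.0007  0.1361] dist 136.2
```

Request:
servo_tool(
  commands=[
    [-1, [-0.003, 0, 0.02], [0, 0, 0.3]],
    [-1, [0, -0.001, 0.03], [0, 0, 0]],
    [-1, [0, 0, 0.03], [0, 0, 0]],
    [-1, [0, 0, 0.03], [0, 0, 0]],
    [-1, [0, 0, 0.02], [0, 0, 0]],
    [-1, [0, 0, 0.006], [0, 0, 0]],
    [-1, [0, 0, 0], [0, 0, 0]],
  ],
)

```text
time_s: 2.2
eef_pos: [426.4, -362.8, 3.1]
ee_rot: [-0.001, 0.824, 0.567, -0.0]
force: [0.3, 0.2, 0.4]
grip_width: 0.997
grip_force: 0.0
```

Request:
servo_tool(
  commands=[
    [1, [0, 0, 0], [0, 0, 0]],
    [1, [0, 0, 0], [0, 0, 0]],
    [1, [0, 0, 0], [0, 0, 0]],
    [1, [0, 0, 0], [0, 0, 0]],
    [1, [0, 0, 0], [0, 0, 0]],
    [1, [0, 0, 0], [0, 0, 0]],
    [1, [0, 0, 0], [0, 0, 0]],
    [1, [0, 0, 0], [0, 0, 0]],
  ],
)

```text
time_s: 2.87
eef_pos: [427.1, -363.6, 5.1]
ee_rot: [0.001, 0.823, 0.568, 0.0]
force: [-0.7, 1.9, 5.0]
grip_width: 0.294
grip_force: 39.7
```

Run:
```python
from h import *; from rig import *
s=sense(); b=np.array([659.8,33.5]); g=b-15*np.array([np.cos(np.radians(-4.4)),np.sin(np.radians(-4.4))]); print(g)
plan(s,[*g,165],-4.4)
```

```text
[644.84420872  34.65078542]
yaw 69.19 tilt 0.06 turn z 12.264 | shift before turn [ 0.4497  0.062  -0.1599] | after [ 0.1865 -0.4138 -0.1599] dist 481.2
```

Request:
servo_tool(
  commands=[
    [1, [0, 0, -0.02], [0, 0, 0]],
    [1, [0, 0, -0.04], [0, 0, 0]],
    [1, [0.037, 0.005, -0.009], [0, 0, 0]],
    [1, [0.037, 0.005, -0.009], [0, 0, 0]],
    [1, [0.037, 0.005, -0.009], [0, 0, 0]],
    [1, [0.037, 0.005, -0.009], [0, 0, 0]],
    [1, [0.037, 0.005, -0.009], [0, 0, 0]],
    [1, [0.037, 0.005, -0.009], [0, 0, 0]],
    [1, [0.037, 0.005, -0.009], [0, 0, 0]],
    [1, [0.037, 0.005, -0.009], [0, 0, 0]],
  ],
)

```text
time_s: 3.7
eef_pos: [569.9, -99.0, 136.8]
ee_rot: [-0.0, 0.823, 0.568, -0.0]
force: [0.0, 0.2, -2.1]
grip_width: 0.293
grip_force: 39.9
```

Request:
servo_tool(
  commands=[
    [1, [0.037, 0.005, -0.009], [0, 0, 0]],
    [1, [0.037, 0.005, -0.009], [0, 0, 0]],
    [1, [0.037, 0.005, -0.009], [0, 0, 0]],
    [1, [0.037, 0.005, 0], [0, 0, 0]],
    [1, [0, 0, 0], [0, 0, 1]],
    [1, [0, 0, 0], [0, 0, 1]],
    [1, [0, 0, 0], [0, 0, 1]],
    [1, [0, 0, 0], [0, 0, 1]],
    [1, [0, 0, 0], [0, 0, 1]],
    [1, [0, 0, 0], [0, 0, 1]],
  ],
)

```text
time_s: 4.53
eef_pos: [640.5, 30.4, 163.0]
ee_rot: [-0.0, 0.959, 0.283, -0.0]
force: [-0.5, -0.2, -0.7]
grip_width: 0.293
grip_force: 39.9
```

Request:
servo_tool(
  commands=[
    [1, [0, 0, 0], [0, 0, 1]],
    [1, [0, 0, 0], [0, 0, 1]],
    [1, [0, 0, 0], [0, 0, 1]],
    [1, [0, 0, 0], [0, 0, 1]],
    [1, [0, 0, 0], [0, 0, 1]],
    [1, [0, 0, 0], [0, 0, 1]],
    [1, [0, 0, 0], [0, 0, 0.25]],
    [1, [0, 0, 0], [0, 0, 0]],
  ],
)

```text
time_s: 5.2
eef_pos: [640.5, 30.4, 163.1]
ee_rot: [-0.0, 0.999, -0.038, -0.0]
force: [-0.2, 0.2, -1.2]
grip_width: 0.291
grip_force: 39.9
```

Run:
```python
from h import *
s,c=wrist("w2"); print(s["time_s"],s["eef_pos"],yaw(s)[0],s["grip_force"])
P=cloud(c); Z=P[...,2]
for lo,hi in((29,34),(35.5,40)):
    m=(Z>lo)&(Z<hi)&(P[...,0]>550)&(P[...,0]<720); q=P[m]; print(lo,len(q),np.percentile(q[:,0],[1,50,99]),np.percentile(q[:,1],[1,99]))
```

```text
5.2 [640.519757    30.40181421 163.08757359] -4.363337631149388 39.93927584728226
29 3944 [567.64010517 596.3598802  716.63524041] [-201.32042145  204.10354456]
35.5 10902 [572.95707057 674.10677535 712.84521645] [-225.95615314  202.85915954]
```

View pics/w2.png

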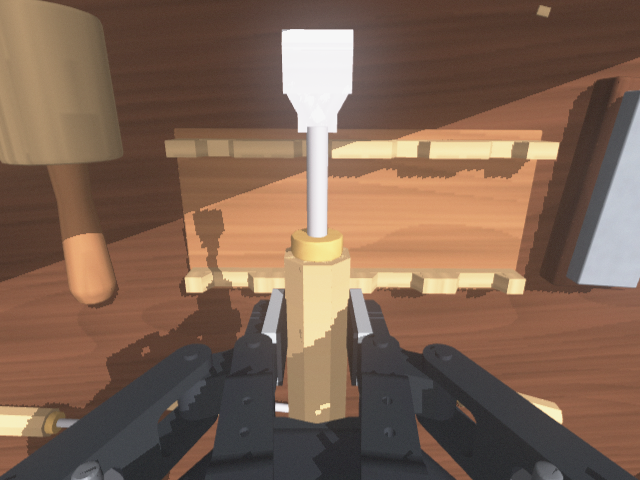

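The wrist view shows the rest: shank rail at row ~149, cols 166–558, and handle rail at row ~283, cols 187–524. The held chisel_24 is aligned over it. The mallet's handle at (90,270) and the stone at (610,200) are clear.

Run:
```python
from h import *
c=dict(np.load("pics/w2.npz")); P=cloud(c)
a=np.radians(-4.4); ex=np.array([np.cos(a),np.sin(a)]); ey=np.array([-ex[1],ex[0]])
for n,r0,r1,zt,lx,ec in(("shank",136,164,38,40,(16+28)/2),("handle",266,298,32,-72,0)):
    Q=P[r0:r1,150:580].reshape(-1,3); q=Q[abs(Q[:,2]-zt)<2.0]
    x=q[:,:2]@ex; y=q[:,:2]@ey
    L=np.polyfit(y,x,1)
    print(n,len(q),"z",np.median(q[:,2]).round(1),"x range",np.percentile(x,[3,50,97]).round(1),"slope deg",np.degrees(np.arctan(L[0])).round(2),"y ends",y.min().round(1),y.max().round(1), "origin x",(np.percentile(x,[3,97]).mean()-lx).round(1))
    h,e=np.histogram(y,np.arange(y.min(),y.max()+2,2)); 
    occ=h>h.max()*.25; ed=np.flatnonzero(np.diff(occ.astype(int))); print(" edges",e[ed+1].round(0))
```

```text
shank 4275 z 38.2 x range [689.3 695.1 700.7] slope deg 0.23 y ends -97.7 191.2 origin x 655.0
 edges [-74. -48.  -2.  24.  70.  94. 142. 166. 190.]
handle 2002 z 32.1 x range [575.5 583.2 589.6] slope deg -0.07 y ends -137.7 191.3 origin x 654.5
 edges [-134.  -98.  -80.  -40.  -10.   32.   52.  106.  134.  174.]
```

```bash
cat >> h.py <<'E'
EX=np.array([np.cos(np.radians(-4.4)),np.sin(np.radians(-4.4))]); EY=np.array([-EX[1],EX[0]])
def notch(k,dx=0): return EX*(654.8+dx)+EY*dict(a=154.5,b=82.6,c=10.6,d=-61.4)[k]
E
python3 - <<'E'
from h import *; from rig import *
c=dict(np.load("pics/w2.npz")); s=sense()
w=toworld(c,[[317.5,31],[318,232],[283,100],[353,98]],s["eef_pos"][2]+8.5)[:,:2]-s["eef_pos"][:2]; print(np.c_[w@EX,w@EY].round(1))
g=notch("b",-15); print(g); plan(s,[*g,60],-4.4)
E
```

```text
[[ 1.077e+02 -1.000e-01]
 [ 3.720e+01 -4.000e-01]
 [ 8.610e+01  1.210e+01]
 [ 8.680e+01 -1.270e+01]]
[644.2513426   33.27172314]
yaw -4.26 tilt 0.03 turn z 0.024 | shift before turn [ 0.0035 -0.0032  0.1031] | after [ 0.0035 -0.0032  0.1031] dist 103.2
```

Request:
servo_tool(
  commands=[
    [1, [0.004, -0.003, 0.02], [0, 0, 0]],
    [1, [0, 0, 0.03], [0, 0, 0]],
    [1, [0, 0, 0.03], [0, 0, 0]],
    [1, [0, 0, 0.02], [0, 0, 0]],
    [1, [0, 0, 0.01], [0, 0, 0]],
    [1, [0, 0, 0.01], [0, 0, 0]],
    [1, [0, 0, 0.01], [0, 0, 0]],
    [1, [0, 0, 0.005], [0, 0, 0]],
    [1, [0, 0, 0], [0, 0, 0]],
  ],
)

```text
time_s: 6.0
eef_pos: [644.8, 33.1, 27.8]
ee_rot: [-0.0, 0.999, -0.037, -0.0]
force: [0.3, 1.0, -0.9]
grip_width: 0.296
grip_force: 39.9
```

Request:
servo_tool(
  commands=[
    [1, [0, 0, 0.002], [0, 0, 0]],
    [1, [0, 0, 0], [0, 0, 0]],
    [1, [0, 0, 0], [0, 0, 0]],
  ],
)

```text
time_s: 6.25
eef_pos: [645.2, 33.0, 27.0]
ee_rot: [0.0, 0.999, -0.038, 0.001]
force: [0.6, -1.1, -0.6]
grip_width: 0.292
grip_force: 39.9
```

Request:
servo_tool(
  commands=[
    [1, [0, 0, 0.001], [0, 0, 0]],
    [1, [0, 0, 0.001], [0, 0, 0]],
    [1, [0, 0, 0], [0, 0, 0]],
    [1, [0, 0, 0], [0, 0, 0]],
  ],
)

```text
time_s: 6.58
eef_pos: [645.2, 33.0, 24.8]
ee_rot: [0.0, 0.999, -0.038, 0.0]
force: [1.1, 0.5, 2.0]
grip_width: 0.294
grip_force: 40.3
```

Request:
servo_tool(
  commands=[
    [1, [0, 0, 0.001], [0, 0, 0]],
    [1, [0, 0, 0], [0, 0, 0]],
    [1, [0, 0, 0], [0, 0, 0]],
  ],
)

```text
time_s: 6.83
eef_pos: [645.3, 33.0, 24.6]
ee_rot: [0.0, 0.999, -0.038, 0.001]
force: [-2.0, 0.2, 7.7]
grip_width: 0.291
grip_force: 41.1
```

Request:
servo_tool(
  commands=[
    [0.35, [0, 0, 0], [0, 0, 0]],
    [0.25, [0, 0, 0], [0, 0, 0]],
    [0.1, [0, 0, 0], [0, 0, 0]],
    [0, [0, 0, 0], [0, 0, 0]],
    [0, [0, 0, -0.01], [0, 0, 0]],
    [0, [0, 0, -0.03], [0, 0, 0]],
    [0, [0, 0, -0.04], [0, 0, 0]],
    [0, [0, 0, -0.04], [0, 0, 0]],
    [-1, [0, 0, -0.02], [0, 0, 0]],
    [-1, [0, 0, 0], [0, 0, 0]],
  ],
)

```text
time_s: 7.67
eef_pos: [646.9, 32.9, 170.0]
ee_rot: [0.0, 0.999, -0.038, 0.005]
force: [-0.1, -0.3, -0.3]
grip_width: 0.77
grip_force: 0.0
```

Run:
```python
from h import *
s,c=wrist("w3"); print(s["eef_pos"]); handle(c,notch("b",-36),33)
g=np.array([445.1,-114.5])-15*np.array([np.cos(np.radians(68.1)),np.sin(np.radians(68.1))]); print(g); plan(s,[*g,140],68.1)
```

```text
[646.88333186  32.89102667 169.96173608]
handle c [614.5  -5. ] size [285.1 118.6] axis deg 76.9 or 256.9 px [343. 269.]
[ 439.50518326 -128.41754381]
yaw -4.3 tilt 0.58 turn z -12.066 | shift before turn [-0.1947  0.1764  0.03  ] | after [-0.227  -0.1322  0.03  ] dist 264.4
```

View pics/w3.png

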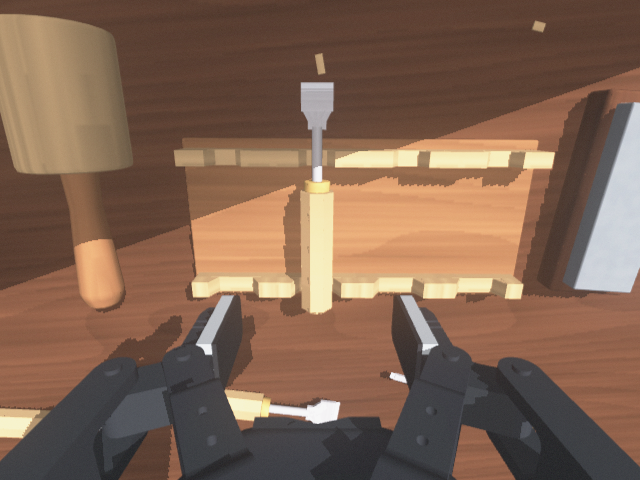

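Chisel_24 is seated in notch b: handle at (317,250) down in the handle rail, shank at (317,160). Next is chisel_6.

Request:
servo_tool(
  commands=[
    [-1, [-0.028, 0.025, 0.004], [0, 0, 0]],
    [-1, [-0.028, 0.025, 0.004], [0, 0, 0]],
    [-1, [-0.028, 0.025, 0.004], [0, 0, 0]],
    [-1, [-0.028, 0.025, 0.004], [0, 0, 0]],
    [-1, [-0.028, 0.025, 0.004], [0, 0, 0]],
    [-1, [-0.028, 0.025, 0.004], [0, 0, 0]],
    [-1, [-0.027, 0.026, 0.006], [0, 0, 0]],
    [-1, [0, 0, 0], [0, 0, -1]],
    [-1, [0, 0, 0], [0, 0, -1]],
    [-1, [0, 0, 0], [0, 0, -1]],
  ],
)

```text
time_s: 8.55
eef_pos: [436.3, -128.0, 132.6]
ee_rot: [-0.001, 0.993, 0.121, -0.001]
force: [-0.8, 0.1, -0.3]
grip_width: 1.004
grip_force: 0.0
```

Request:
servo_tool(
  commands=[
    [-1, [0, 0, 0], [0, 0, -1]],
    [-1, [0, 0, 0], [0, 0, -1]],
    [-1, [0, 0, 0], [0, 0, -1]],
    [-1, [0, 0, 0], [0, 0, -1]],
    [-1, [0, 0, 0], [0, 0, -1]],
    [-1, [0, 0, 0], [0, 0, -1]],
    [-1, [0, 0, 0], [0, 0, -1]],
    [-1, [0, 0, 0], [0, 0, -1]],
    [-1, [0, 0, 0], [0, 0, -1]],
    [-1, [0, 0, 0], [0, 0, 0]],
  ],
)

```text
time_s: 9.38
eef_pos: [436.7, -127.5, 132.6]
ee_rot: [-0.001, 0.83, 0.558, -0.0]
force: [0.5, -0.8, -0.4]
grip_width: 1.001
grip_force: 0.0
```

```bash
cat >> h.py <<'E'
def pick(name,near,chis):  # chis: approx chisel heading deg; flip: tool x opposite to chisel x
    s,c=wrist(name); print(s["eef_pos"]); h,a=handle(c,np.array(near))
    a=a if abs((a-chis+180)%360-180)<90 else a+180
    g=h+21*np.array([np.cos(np.radians(a)),np.sin(np.radians(a))]); print("grip",g.round(1),"heading",round(a,1))
    for psi in(a,a+180): plan(s,[*g,4],psi)
E
python3 - <<'E'
from h import *
pick("w4",[432,-148],68)
E
```

```text
[ 436.69893003 -127.48910659  132.55635864]
handle c [ 427.6 -150.5] size [119.9  26.4] axis deg 67.2 or 247.2 px [316. 246.]
grip [ 435.8 -131.1] heading 67.2
yaw 67.9 tilt 0.11 turn z 0.124 | shift before turn [-0.0037  0.0005  0.1286] | after [-0.0037  0.0006  0.1286] dist 128.6
yaw 67.9 tilt 0.11 turn z -29.876 | shift before turn [-0.0037  0.0005  0.1286] | after [ 0.0037 -0.0006  0.1286] dist 128.6
```

Request:
servo_tool(
  commands=[
    [-1, [-0.001, 0, 0.02], [0, 0, 0.1]],
    [-1, [0, 0, 0.03], [0, 0, 0]],
    [-1, [0, 0, 0.03], [0, 0, 0]],
    [-1, [0, 0, 0.03], [0, 0, 0]],
    [-1, [0, 0, 0.013], [0, 0, 0]],
    [-1, [0, 0, 0.005], [0, 0, 0]],
    [-1, [0, 0, 0], [0, 0, 0]],
  ],
)

```text
time_s: 10.02
eef_pos: [436.3, -128.4, 4.4]
ee_rot: [-0.001, 0.834, 0.552, -0.001]
force: [0.6, 0.3, 0.4]
grip_width: 1.003
grip_force: 0.0
```

Request:
servo_tool(
  commands=[
    [1, [0, 0, 0], [0, 0, 0]],
    [1, [0, 0, 0], [0, 0, 0]],
    [1, [0, 0, 0], [0, 0, 0]],
    [1, [0, 0, 0], [0, 0, 0]],
    [1, [0, 0, 0], [0, 0, 0]],
    [1, [0, 0, 0], [0, 0, 0]],
    [1, [0, 0, 0], [0, 0, 0]],
    [1, [0, 0, 0], [0, 0, 0]],
  ],
)

```text
time_s: 10.68
eef_pos: [437.2, -128.9, 6.0]
ee_rot: [0.001, 0.833, 0.553, 0.0]
force: [-0.8, 0.7, 7.1]
grip_width: 0.29
grip_force: 39.9
```

Run:
```python
from h import *; from rig import *
plan(sense(),[*notch("d",-15),165],-4.4)
```

```text
yaw 67.09 tilt 0.07 turn z 11.915 | shift before turn [ 0.0934  0.1733 -0.159 ] | after [ 0.194  -0.0336 -0.159 ] dist 253.0
```

Request:
servo_tool(
  commands=[
    [1, [0, 0, -0.02], [0, 0, 0]],
    [1, [0, 0, -0.04], [0, 0, 0]],
    [1, [0, 0, -0.04], [0, 0, 0]],
    [1, [0.016, 0.029, -0.01], [0, 0, 0]],
    [1, [0.016, 0.029, -0.01], [0, 0, 0]],
    [1, [0.016, 0.029, -0.01], [0, 0, 0]],
    [1, [0.015, 0.029, -0.01], [0, 0, 0]],
    [1, [0.015, 0.029, -0.01], [0, 0, 0]],
    [1, [0.015, 0.028, -0.009], [0, 0, 0]],
    [1, [0, 0, 0], [0, 0, 1]],
  ],
)

```text
time_s: 11.52
eef_pos: [636.7, -109.9, 165.7]
ee_rot: [0.002, 0.861, 0.509, 0.002]
force: [0.3, -0.1, -1.3]
grip_width: 0.29
grip_force: 39.9
```

Request:
servo_tool(
  commands=[
    [1, [0, 0, 0], [0, 0, 1]],
    [1, [0, 0, 0], [0, 0, 1]],
    [1, [0, 0, 0], [0, 0, 1]],
    [1, [0, 0, 0], [0, 0, 1]],
    [1, [0, 0, 0], [0, 0, 1]],
    [1, [0, 0, 0], [0, 0, 1]],
    [1, [0, 0, 0], [0, 0, 1]],
    [1, [0, 0, 0], [0, 0, 1]],
    [1, [0, 0, 0], [0, 0, 1]],
    [1, [0, 0, 0], [0, 0, 0.9]],
  ],
)

```text
time_s: 12.35
eef_pos: [632.2, -110.3, 164.2]
ee_rot: [-0.0, 1.0, 0.012, -0.0]
force: [0.2, 0.6, -0.6]
grip_width: 0.294
grip_force: 39.9
```

Request:
servo_tool(
  commands=[
    [1, [0, 0, 0], [0, 0, 0]],
    [1, [0, 0, 0], [0, 0, 0]],
  ],
)

```text
time_s: 12.52
eef_pos: [632.3, -110.4, 164.2]
ee_rot: [-0.0, 1.0, 0.016, -0.0]
force: [0.1, 0.7, -0.6]
grip_width: 0.296
grip_force: 39.8
```

```bash
cat >> h.py <<'E'
def held(name,k,flip=False):
    """where the held chisel's tip and shank lie relative to the TCP, in the rest frame (metal = grey & bright, near axis, at TCP height + 8.5)"""
    s,c=wrist(name); h=cv2.cvtColor(c["pixels"],cv2.COLOR_RGB2HSV).astype(int)
    m=(c["z_map"]>0)&(cloud(c)[...,2]>s["eef_pos"][2]-25)&(h[...,1]<60)&(h[...,2]>90)
    m[:, :230]=0; m[:,410:]=0; m[245:]=0
    n,l,st,_=cv2.connectedComponentsWithStats(m.astype(np.uint8)); i=1+st[1:,4].argmax(); v,u=np.nonzero(l==i)
    w=toworld(c,np.c_[u,v],s["eef_pos"][2]+8)[:,:2]-s["eef_pos"][:2]; X=w@EX*(-1 if flip else 1); Y=w@EY
    q=lambda lo,hi:(Y[(X>lo)&(X<hi)].mean().round(1),np.ptp(Y[(X>lo)&(X<hi)]).round(1))
    print("tip x",X.max().round(1),"shank y,width",q(45,60),"blade y,width",q(X.max()-12,X.max()-3))
    plan(s,[*notch(k,-15),50],-4.4 if not flip else 175.6)
E
python3 - <<'E'
from h import *
held("w5","d")
E
```

```text
tip x 106.5 shank y,width (np.float64(6.4), np.float64(9.3)) blade y,width (np.float64(11.9), np.float64(6.5))
yaw 1.85 tilt 0.01 turn z 1.042 | shift before turn [ 0.0009 -0.      0.1142] | after [ 9.000e-04 -1.000e-04  1.142e-01] dist 114.2
```

View pics/w5.png

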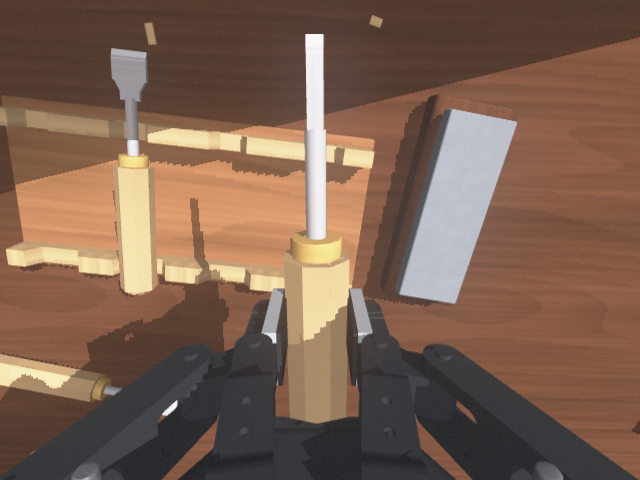

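Chisel_6 (blade at (315,80)) is held over place d, but it is still one turn unit short. I'll turn it, then lower.

Request:
servo_tool(
  commands=[
    [1, [0, 0, 0], [0, 0, 0.9]],
    [1, [0.001, 0, 0], [0, 0, 0.15]],
    [1, [0, 0, 0.03], [0, 0, 0]],
    [1, [0, 0, 0.03], [0, 0, 0]],
    [1, [0, 0, 0.03], [0, 0, 0]],
    [1, [0, 0, 0.02], [0, 0, 0]],
    [1, [0, 0, 0.01], [0, 0, 0]],
    [1, [0, 0, 0.01], [0, 0, 0]],
    [1, [0, 0, 0.003], [0, 0, 0]],
    [1, [0, 0, 0], [0, 0, 0]],
  ],
)

```text
time_s: 13.4
eef_pos: [633.6, -110.6, 31.5]
ee_rot: [0.0, 0.999, -0.04, 0.0]
force: [-0.9, -0.6, 0.1]
grip_width: 0.29
grip_force: 39.8
```

Run:
```python
from h import *; from rig import *
s=sense(); print(s["eef_pos"],s["force"]); plan(s,[*notch("d",-15),26],-4.4)
```

```text
[ 633.63515836 -110.56675675   31.52905843] [-0.92853253 -0.61678865  0.06725633]
yaw -4.56 tilt 0.02 turn z -0.027 | shift before turn [-0.0005 -0.0002  0.0055] | after [-0.0005 -0.0002  0.0055] dist 5.6
```

Request:
servo_tool(
  commands=[
    [1, [0, 0, 0.002], [0, 0, 0]],
    [1, [0, 0, 0.002], [0, 0, 0]],
    [1, [0, 0, 0.001], [0, 0, 0]],
    [1, [0, 0, 0], [0, 0, 0]],
    [1, [0, 0, 0], [0, 0, 0]],
  ],
)

```text
time_s: 13.82
eef_pos: [633.5, -110.5, 26.6]
ee_rot: [0.0, 0.999, -0.04, 0.0]
force: [0.3, -0.5, -0.5]
grip_width: 0.293
grip_force: 39.8
```

Request:
servo_tool(
  commands=[
    [1, [0, 0, 0.001], [0, 0, 0]],
    [1, [0, 0, 0.001], [0, 0, 0]],
    [1, [0, 0, 0], [0, 0, 0]],
    [1, [0, 0, 0], [0, 0, 0]],
  ],
)

```text
time_s: 14.15
eef_pos: [633.8, -110.6, 25.5]
ee_rot: [0.0, 0.999, -0.04, 0.001]
force: [-2.4, 0.2, 7.3]
grip_width: 0.293
grip_force: 40.8
```

Request:
servo_tool(
  commands=[
    [0.35, [0, 0, 0], [0, 0, 0]],
    [0.25, [0, 0, 0], [0, 0, 0]],
    [0.1, [0, 0, 0], [0, 0, 0]],
    [0, [0, 0, 0], [0, 0, 0]],
    [0, [0, 0, -0.01], [0, 0, 0]],
    [0, [0, 0, -0.03], [0, 0, 0]],
    [0, [0, 0, -0.04], [0, 0, 0]],
    [0, [0, 0, -0.04], [0, 0, 0]],
    [-1, [0, 0, -0.02], [0, 0, 0]],
    [-1, [0, 0, 0], [0, 0, 0]],
  ],
)

```text
time_s: 14.98
eef_pos: [635.3, -111.1, 170.9]
ee_rot: [0.002, 0.999, -0.04, 0.005]
force: [0.4, 0.7, -0.1]
grip_width: 0.767
grip_force: 0.0
```

Run:
```python
from h import *; from rig import *
plan(sense(),[454.2,134,140],74.9)
```

```text
yaw -4.6 tilt 0.58 turn z -13.25 | shift before turn [-0.2002 -0.2298  0.0309] | after [ 0.1894 -0.2387  0.0309] dist 306.3
```

Request:
servo_tool(
  commands=[
    [-1, [-0.025, -0.029, 0.003], [0, 0, 0]],
    [-1, [-0.025, -0.029, 0.003], [0, 0, 0]],
    [-1, [-0.025, -0.029, 0.003], [0, 0, 0]],
    [-1, [-0.025, -0.029, 0.003], [0, 0, 0]],
    [-1, [-0.025, -0.029, 0.003], [0, 0, 0]],
    [-1, [-0.025, -0.029, 0.003], [0, 0, 0]],
    [-1, [-0.025, -0.028, 0.003], [0, 0, 0]],
    [-1, [-0.025, -0.028, 0.003], [0, 0, 0]],
    [-1, [0, 0, 0], [0, 0, -1]],
    [-1, [0, 0, 0], [0, 0, -1]],
  ],
)

```text
time_s: 15.82
eef_pos: [451.2, 136.3, 140.4]
ee_rot: [-0.0, 0.998, 0.068, -0.0]
force: [0.3, -1.2, 0.0]
grip_width: 0.995
grip_force: 0.0
```

Request:
servo_tool(
  commands=[
    [-1, [0, 0, 0], [0, 0, -1]],
    [-1, [0, 0, 0], [0, 0, -1]],
    [-1, [0, 0, 0], [0, 0, -1]],
    [-1, [0, 0, 0], [0, 0, -1]],
    [-1, [0, 0, 0], [0, 0, -1]],
    [-1, [0, 0, 0], [0, 0, -1]],
    [-1, [0, 0, 0], [0, 0, -1]],
    [-1, [0, 0, 0], [0, 0, -1]],
    [-1, [0, 0, 0], [0, 0, -1]],
    [-1, [0, 0, 0], [0, 0, -1]],
  ],
)

```text
time_s: 16.65
eef_pos: [452.3, 134.9, 140.3]
ee_rot: [-0.0, 0.831, 0.557, -0.0]
force: [-0.6, 0.3, 0.1]
grip_width: 0.999
grip_force: 0.0
```

Request:
servo_tool(
  commands=[
    [-1, [0, 0, 0], [0, 0, -1]],
    [-1, [0, 0, 0], [0, 0, -0.2]],
    [-1, [0, 0, 0], [0, 0, 0]],
  ],
)

```text
time_s: 16.9
eef_pos: [452.4, 134.8, 140.3]
ee_rot: [-0.0, 0.796, 0.605, -0.0]
force: [-0.4, -0.1, 0.1]
grip_width: 1.004
grip_force: 0.0
```

Run:
```python
from h import *
pick("w6",[460,155],-105)
```

```text
[452.39395412 134.84127044 140.302137  ]
handle c [456.3 151.3] size [117.5  26.7] axis deg 78.0 or 258.0 px [314. 198.]
grip [451.9 130.7] heading 258.0
yaw 74.51 tilt 0.01 turn z 29.414 | shift before turn [-0.0041  0.0007  0.1363] | after [ 0.0041 -0.0004  0.1363] dist 136.4
yaw 74.51 tilt 0.01 turn z -0.586 | shift before turn [-0.0041  0.0007  0.1363] | after [-0.0041  0.0004  0.1363] dist 136.4
```

View pics/w6.png

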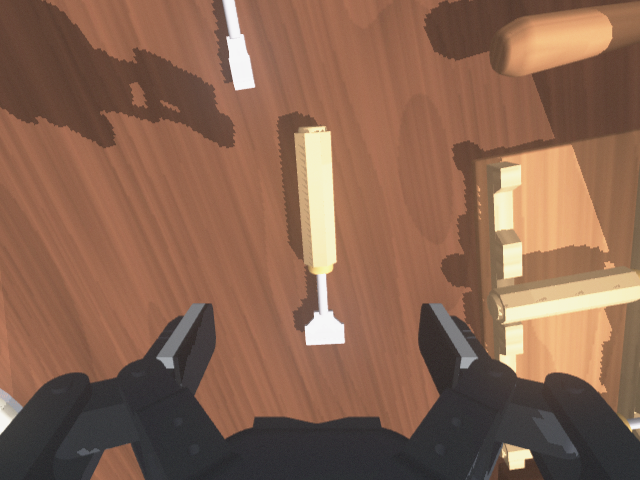

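Wrist view: chisel_34 handle at (318,195) with its blade at (325,330). Checking its heading from both ends.

Run:
```python
from h import *
c=dict(np.load("pics/w6.npz")); w=toworld(c,[[312.5,132],[325,342],[320.5,272]],13)[:,:2]; d=w[0]-w[1]; print(w.round(1),np.degrees(np.arctan2(d[1],d[0])),np.linalg.norm(d)); print((w[0]+w[1])/2+15*d/np.linalg.norm(d))
```

```text
[[468.1 204.3]
 [430.4  29. ]
 [444.4  95.4]] 77.888461538309 179.2968339504966
[452.39335921 131.33059109]
```

Request:
servo_tool(
  commands=[
    [-1, [-0.003, 0, 0.02], [0, 0, -0.55]],
    [-1, [0, 0, 0.03], [0, 0, 0]],
    [-1, [0, 0, 0.03], [0, 0, 0]],
    [-1, [0, 0, 0.03], [0, 0, 0]],
    [-1, [0, 0, 0.02], [0, 0, 0]],
    [-1, [0, 0, 0.006], [0, 0, 0]],
    [-1, [0, 0, 0], [0, 0, 0]],
  ],
)

```text
time_s: 17.53
eef_pos: [451.1, 131.9, 3.4]
ee_rot: [-0.001, 0.778, 0.628, -0.001]
force: [-0.3, 0.1, 0.5]
grip_width: 0.996
grip_force: 0.0
```

Request:
servo_tool(
  commands=[
    [1, [0, 0, 0], [0, 0, 0]],
    [1, [0, 0, 0], [0, 0, 0]],
    [1, [0, 0, 0], [0, 0, 0]],
    [1, [0, 0, 0], [0, 0, 0]],
    [1, [0, 0, 0], [0, 0, 0]],
    [1, [0, 0, 0], [0, 0, 0]],
    [1, [0, 0, 0], [0, 0, 0]],
    [1, [0, 0, 0], [0, 0, 0]],
  ],
)

```text
time_s: 18.2
eef_pos: [452.1, 132.0, 5.1]
ee_rot: [0.0, 0.778, 0.629, 0.0]
force: [-2.1, -0.9, 6.2]
grip_width: 0.29
grip_force: 39.5
```

Run:
```python
from h import *; from rig import *
plan(sense(),[*notch("a",-15),165],175.6)
```

```text
yaw 77.89 tilt 0.06 turn z -16.285 | shift before turn [ 0.015   0.1989 -0.1599] | after [-0.1991 -0.0118 -0.1599] dist 255.7
```

Request:
servo_tool(
  commands=[
    [1, [0, 0, -0.02], [0, 0, 0]],
    [1, [0, 0, -0.04], [0, 0, 0]],
    [1, [0, 0, -0.04], [0, 0, 0]],
    [1, [0.003, 0.033, -0.01], [0, 0, 0]],
    [1, [0.003, 0.033, -0.01], [0, 0, 0]],
    [1, [0.003, 0.033, -0.01], [0, 0, 0]],
    [1, [0.002, 0.033, -0.01], [0, 0, 0]],
    [1, [0.002, 0.033, -0.01], [0, 0, 0]],
    [1, [0.002, 0.033, -0.01], [0, 0, 0]],
    [1, [0, 0, 0], [0, 0, 0]],
  ],
)

```text
time_s: 19.03
eef_pos: [653.2, 103.5, 165.8]
ee_rot: [0.002, 0.778, 0.628, 0.002]
force: [-0.3, 0.2, -1.0]
grip_width: 0.29
grip_force: 40.2
```

Request:
servo_tool(
  commands=[
    [1, [0, 0, 0], [0, 0, -1]],
    [1, [0, 0, 0], [0, 0, -1]],
    [1, [0, 0, 0], [0, 0, -1]],
    [1, [0, 0, 0], [0, 0, -1]],
    [1, [0, 0, 0], [0, 0, -1]],
    [1, [0, 0, 0], [0, 0, -1]],
    [1, [0, 0, 0], [0, 0, -1]],
    [1, [0, 0, 0], [0, 0, -1]],
    [1, [0, 0, 0], [0, 0, -1]],
    [1, [0, 0, 0], [0, 0, -1]],
  ],
)

```text
time_s: 19.87
eef_pos: [648.0, 105.2, 164.1]
ee_rot: [-0.0, 0.357, 0.934, -0.0]
force: [0.6, -0.2, -1.1]
grip_width: 0.289
grip_force: 40.1
```

Request:
servo_tool(
  commands=[
    [1, [0, 0, 0], [0, 0, -1]],
    [1, [0, 0, 0], [0, 0, -1]],
    [1, [0, 0, 0], [0, 0, -1]],
    [1, [0, 0, 0], [0, 0, -1]],
    [1, [0, 0, 0], [0, 0, -1]],
    [1, [0, 0, 0], [0, 0, -1]],
    [1, [0, 0, 0], [0, 0, -0.3]],
    [1, [0, 0, 0], [0, 0, 0]],
  ],
)

```text
time_s: 20.53
eef_pos: [648.1, 105.2, 164.2]
ee_rot: [-0.0, 0.037, 0.999, 0.0]
force: [-0.7, 0.1, -1.4]
grip_width: 0.293
grip_force: 40.1
```

Run:
```python
from h import *; from rig import *
s,c=wrist("w7"); plan(s,[*notch("a",-15),25],175.6); print(s["eef_pos"],s["joints"].round(2))
```

```text
yaw 175.75 tilt 0.04 turn z 0.025 | shift before turn [-1.700e-03 -1.000e-04  1.392e-01] | after [-1.700e-03 -1.000e-04  1.392e-01] dist 139.2
[648.0978979  105.15729392 164.17498998] [-0.02  0.66  1.14  0.    1.34 -1.51]
```

View pics/w7.png

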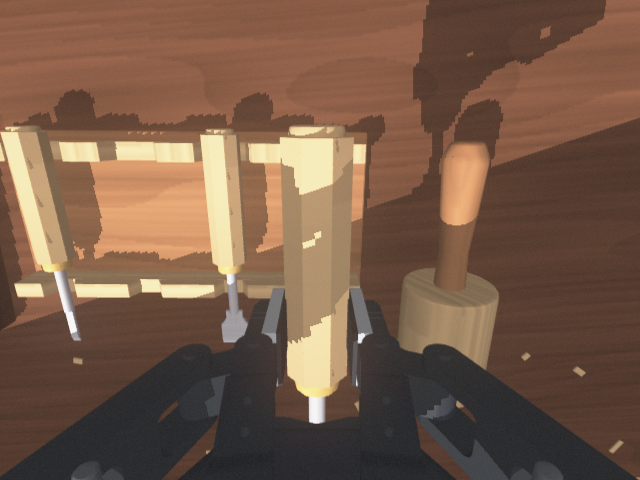

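Place d looks right: chisel_6 is seated at (35,200), left of chisel_24. The held chisel_34 is over place a, and the mallet at (450,300) is clear.

Request:
servo_tool(
  commands=[
    [1, [-0.002, 0, 0.02], [0, 0, 0]],
    [1, [0, 0, 0.03], [0, 0, 0]],
    [1, [0, 0, 0.03], [0, 0, 0]],
    [1, [0, 0, 0.03], [0, 0, 0]],
    [1, [0, 0, 0.015], [0, 0, 0]],
    [1, [0, 0, 0.005], [0, 0, 0]],
    [1, [0, 0, 0.005], [0, 0, 0]],
    [1, [0, 0, 0], [0, 0, 0]],
  ],
)

```text
time_s: 21.25
eef_pos: [650.6, 105.0, 29.5]
ee_rot: [0.0, 0.038, 0.999, 0.0]
force: [-0.4, 0.1, -0.7]
grip_width: 0.291
grip_force: 40.1
```

Request:
servo_tool(
  commands=[
    [1, [0, 0, 0.001], [0, 0, 0]],
    [1, [0, 0, 0.001], [0, 0, 0]],
    [1, [0, 0, 0.001], [0, 0, 0]],
    [1, [0, 0, 0], [0, 0, 0]],
    [1, [0, 0, 0], [0, 0, 0]],
  ],
)

```text
time_s: 21.67
eef_pos: [650.6, 105.0, 26.6]
ee_rot: [0.0, 0.038, 0.999, 0.0]
force: [-0.0, 0.3, -1.9]
grip_width: 0.292
grip_force: 40.1
```

Request:
servo_tool(
  commands=[
    [1, [0, 0, 0.001], [0, 0, 0]],
    [1, [0, 0, 0.001], [0, 0, 0]],
    [1, [0, 0, 0], [0, 0, 0]],
    [1, [0, 0, 0], [0, 0, 0]],
  ],
)

```text
time_s: 22.0
eef_pos: [650.7, 104.9, 24.7]
ee_rot: [0.0, 0.038, 0.999, 0.0]
force: [0.8, -0.1, 1.3]
grip_width: 0.287
grip_force: 40.6
```

Request:
servo_tool(
  commands=[
    [1, [0, 0, 0.001], [0, 0, 0]],
    [1, [0, 0, 0], [0, 0, 0]],
    [1, [0, 0, 0], [0, 0, 0]],
  ],
)

```text
time_s: 22.25
eef_pos: [650.8, 105.0, 24.5]
ee_rot: [0.0, 0.038, 0.999, -0.0]
force: [-2.9, -0.9, 10.1]
grip_width: 0.294
grip_force: 41.4
```

Request:
servo_tool(
  commands=[
    [0.35, [0, 0, 0], [0, 0, 0]],
    [0.25, [0, 0, 0], [0, 0, 0]],
    [0.1, [0, 0, 0], [0, 0, 0]],
    [0, [0, 0, 0], [0, 0, 0]],
    [0, [0, 0, -0.01], [0, 0, 0]],
    [0, [0, 0, -0.03], [0, 0, 0]],
    [0, [0, 0, -0.04], [0, 0, 0]],
    [0, [0, 0, -0.04], [0, 0, 0]],
    [-1, [0, 0, -0.02], [0, 0, 0]],
    [-1, [0, 0, 0], [0, 0, 0]],
  ],
)

```text
time_s: 23.08
eef_pos: [652.5, 105.0, 170.1]
ee_rot: [0.005, 0.038, 0.999, 0.0]
force: [0.5, -0.4, 0.3]
grip_width: 0.768
grip_force: 0.0
```

Run:
```python
from h import *; from rig import *
plan(sense(),[445.9,354.5,140],81.5)
```

```text
yaw 175.7 tilt 0.59 turn z 15.7 | shift before turn [0.2247 0.2333 0.0301] | after [ 0.2162 -0.2412  0.0301] dist 325.3
```

Request:
servo_tool(
  commands=[
    [-1, [0.025, 0.026, 0.002], [0, 0, 0]],
    [-1, [0.025, 0.026, 0.002], [0, 0, 0]],
    [-1, [0.025, 0.026, 0.002], [0, 0, 0]],
    [-1, [0.025, 0.026, 0.003], [0, 0, 0]],
    [-1, [0.025, 0.026, 0.003], [0, 0, 0]],
    [-1, [0.025, 0.026, 0.003], [0, 0, 0]],
    [-1, [0.025, 0.026, 0.003], [0, 0, 0]],
    [-1, [0.025, 0.026, 0.003], [0, 0, 0]],
    [-1, [0.025, 0.025, 0.003], [0, 0, 0]],
    [-1, [0, 0, 0], [0, 0, 1]],
  ],
)

```text
time_s: 23.92
eef_pos: [439.3, 357.8, 138.7]
ee_rot: [-0.001, 0.087, 0.996, -0.0]
force: [-0.1, 0.1, 0.4]
grip_width: 0.997
grip_force: 0.0
```

Request:
servo_tool(
  commands=[
    [-1, [0, 0, 0], [0, 0, 1]],
    [-1, [0, 0, 0], [0, 0, 1]],
    [-1, [0, 0, 0], [0, 0, 1]],
    [-1, [0, 0, 0], [0, 0, 1]],
    [-1, [0, 0, 0], [0, 0, 1]],
    [-1, [0, 0, 0], [0, 0, 1]],
    [-1, [0, 0, 0], [0, 0, 1]],
    [-1, [0, 0, 0], [0, 0, 1]],
    [-1, [0, 0, 0], [0, 0, 1]],
    [-1, [0, 0, 0], [0, 0, 1]],
  ],
)

```text
time_s: 24.75
eef_pos: [443.4, 354.1, 139.2]
ee_rot: [-0.0, 0.578, 0.816, -0.0]
force: [0.3, -0.3, -0.5]
grip_width: 1.001
grip_force: 0.0
```

Request:
servo_tool(
  commands=[
    [-1, [0, 0, 0], [0, 0, 1]],
    [-1, [0, 0, 0], [0, 0, 1]],
    [-1, [0, 0, 0], [0, 0, 1]],
    [-1, [0, 0, 0], [0, 0, 1]],
    [-1, [0, 0, 0], [0, 0, 0.7]],
    [-1, [0, 0, 0], [0, 0, 0]],
  ],
)

```text
time_s: 25.25
eef_pos: [443.4, 354.1, 139.2]
ee_rot: [-0.0, 0.758, 0.652, -0.0]
force: [-0.6, 0.2, 0.5]
grip_width: 0.999
grip_force: 0.0
```

Run:
```python
from h import *
pick("w8",[449,376],-98.5)
```

```text
[443.42363684 354.08709473 139.18196863]
handle c [445.5 370.9] size [116.8  26.1] axis deg 81.4 or 261.4 px [313. 202.]
grip [442.3 350.2] heading 261.4
yaw 81.35 tilt 0.03 turn z 29.993 | shift before turn [-0.0041 -0.0005  0.1352] | after [0.0041 0.0005 0.1352] dist 135.2
yaw 81.35 tilt 0.03 turn z -0.007 | shift before turn [-0.0041 -0.0005  0.1352] | after [-0.0041 -0.0005  0.1352] dist 135.2
```

View pics/w8.png

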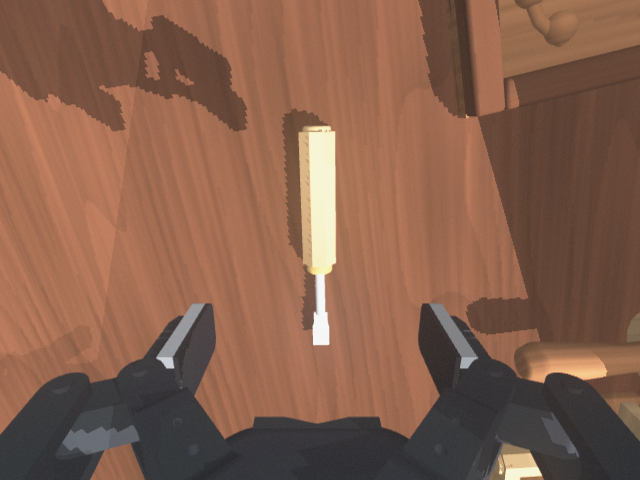

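Chisel_14: handle at (318,200), blade at (321,330), well aligned with the fingers.

Request:
servo_tool(
  commands=[
    [-1, [-0.003, 0, 0.02], [0, 0, 0]],
    [-1, [0, 0, 0.03], [0, 0, 0]],
    [-1, [0, 0, 0.03], [0, 0, 0]],
    [-1, [0, 0, 0.03], [0, 0, 0]],
    [-1, [0, 0, 0.02], [0, 0, 0]],
    [-1, [0, 0, 0.005], [0, 0, 0]],
    [-1, [0, 0, 0], [0, 0, 0]],
  ],
)

```text
time_s: 25.88
eef_pos: [442.6, 350.9, 3.3]
ee_rot: [-0.0, 0.757, 0.653, -0.001]
force: [0.3, -0.1, 0.6]
grip_width: 1.003
grip_force: 0.0
```

Request:
servo_tool(
  commands=[
    [1, [0, 0, 0], [0, 0, 0]],
    [1, [0, 0, 0], [0, 0, 0]],
    [1, [0, 0, 0], [0, 0, 0]],
    [1, [0, 0, 0], [0, 0, 0]],
    [1, [0, 0, 0], [0, 0, 0]],
    [1, [0, 0, 0], [0, 0, 0]],
    [1, [0, 0, 0], [0, 0, 0]],
    [1, [0, 0, 0], [0, 0, 0]],
  ],
)

```text
time_s: 26.55
eef_pos: [443.5, 351.4, 5.2]
ee_rot: [0.0, 0.758, 0.653, 0.001]
force: [-0.5, -1.4, 6.5]
grip_width: 0.291
grip_force: 39.7
```

Run:
```python
from h import *; from rig import *
plan(sense(),[*notch("c",-15),165],175.6)
```

```text
yaw 81.5 tilt 0.07 turn z -15.683 | shift before turn [-0.3568  0.2507 -0.1598] | after [-0.2245 -0.3738 -0.1598] dist 464.4
```

Request:
servo_tool(
  commands=[
    [1, [0, 0, -0.02], [0, 0, 0]],
    [1, [0, 0, -0.04], [0, 0, 0]],
    [1, [0, 0, -0.04], [0, 0, 0]],
    [1, [0, 0, -0.03], [0, 0, 0]],
    [1, [-0.03, 0.021, -0.003], [0, 0, 0]],
    [1, [-0.03, 0.021, -0.003], [0, 0, 0]],
    [1, [-0.03, 0.021, -0.003], [0, 0, 0]],
    [1, [-0.03, 0.021, -0.003], [0, 0, 0]],
    [1, [-0.03, 0.021, -0.003], [0, 0, 0]],
    [1, [-0.03, 0.021, -0.003], [0, 0, 0]],
  ],
)

```text
time_s: 27.38
eef_pos: [541.5, 152.9, 152.5]
ee_rot: [-0.0, 0.758, 0.653, -0.0]
force: [1.0, 0.4, -1.8]
grip_width: 0.291
grip_force: 39.9
```

Request:
servo_tool(
  commands=[
    [1, [-0.03, 0.021, -0.003], [0, 0, 0]],
    [1, [-0.03, 0.021, -0.003], [0, 0, 0]],
    [1, [-0.03, 0.021, -0.003], [0, 0, 0]],
    [1, [-0.03, 0.021, -0.003], [0, 0, 0]],
    [1, [-0.03, 0.021, 0], [0, 0, 0]],
    [1, [-0.027, 0.02, 0], [0, 0, 0]],
    [1, [0, 0, 0], [0, 0, 0]],
    [1, [0, 0, 0], [0, 0, -1]],
    [1, [0, 0, 0], [0, 0, -1]],
    [1, [0, 0, 0], [0, 0, -1]],
  ],
)

```text
time_s: 28.22
eef_pos: [638.3, -38.9, 164.0]
ee_rot: [-0.0, 0.644, 0.765, -0.0]
force: [-0.2, -0.3, -1.5]
grip_width: 0.287
grip_force: 39.9
```

Request:
servo_tool(
  commands=[
    [1, [0, 0, 0], [0, 0, -1]],
    [1, [0, 0, 0], [0, 0, -1]],
    [1, [0, 0, 0], [0, 0, -1]],
    [1, [0, 0, 0], [0, 0, -1]],
    [1, [0, 0, 0], [0, 0, -1]],
    [1, [0, 0, 0], [0, 0, -1]],
    [1, [0, 0, 0], [0, 0, -1]],
    [1, [0, 0, 0], [0, 0, -1]],
    [1, [0, 0, 0], [0, 0, -1]],
    [1, [0, 0, 0], [0, 0, -1]],
  ],
)

```text
time_s: 29.05
eef_pos: [638.3, -38.6, 164.1]
ee_rot: [-0.0, 0.175, 0.985, 0.0]
force: [-0.0, -0.1, -0.7]
grip_width: 0.293
grip_force: 39.9
```

Request:
servo_tool(
  commands=[
    [1, [0, 0, 0], [0, 0, -1]],
    [1, [0, 0, 0], [0, 0, -1]],
    [1, [0, 0, 0], [0, 0, -0.7]],
    [1, [0, 0, 0], [0, 0, 0]],
  ],
)

```text
time_s: 29.38
eef_pos: [638.3, -38.7, 164.1]
ee_rot: [-0.0, 0.036, 0.999, 0.0]
force: [-0.2, 0.2, -1.0]
grip_width: 0.294
grip_force: 39.9
```

Run:
```python
from h import *; from rig import *
s,c=wrist("w9"); plan(s,[*notch("c",-15),29],175.6); print(s["eef_pos"],s["joints"].round(2))
```

```text
yaw 175.85 tilt 0.03 turn z 0.042 | shift before turn [-0.0004  0.0002  0.1351] | after [-0.0004  0.0002  0.1351] dist 135.1
[638.34771933 -38.68320549 164.12085811] [-0.24  0.62  1.21  0.    1.31 -1.74]
```

View pics/w9.png

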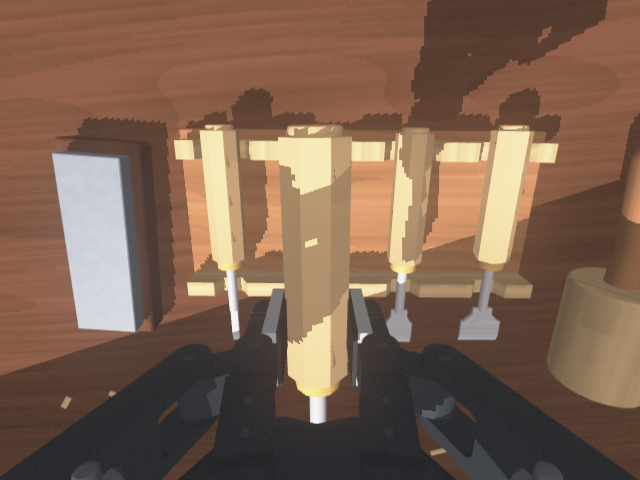

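The other three are seated: 6 at (222,195), 24 at (412,195), 34 at (503,195). Chisel_14 is over place c; lowering it.

Request:
servo_tool(
  commands=[
    [1, [0, 0, 0.02], [0, 0, 0]],
    [1, [0, 0, 0.03], [0, 0, 0]],
    [1, [0, 0, 0.03], [0, 0, 0]],
    [1, [0, 0, 0.03], [0, 0, 0]],
    [1, [0, 0, 0.015], [0, 0, 0]],
    [1, [0, 0, 0.005], [0, 0, 0]],
    [1, [0, 0, 0.005], [0, 0, 0]],
    [1, [0, 0, 0], [0, 0, 0]],
  ],
)

```text
time_s: 30.1
eef_pos: [638.8, -39.0, 29.4]
ee_rot: [0.0, 0.038, 0.999, -0.0]
force: [0.2, -0.1, -1.6]
grip_width: 0.293
grip_force: 39.9
```

Request:
servo_tool(
  commands=[
    [1, [0, 0, 0.001], [0, 0, 0]],
    [1, [0, 0, 0.001], [0, 0, 0]],
    [1, [0, 0, 0.001], [0, 0, 0]],
    [1, [0, 0, 0.001], [0, 0, 0]],
    [1, [0, 0, 0], [0, 0, 0]],
    [1, [0, 0, 0], [0, 0, 0]],
  ],
)

```text
time_s: 30.6
eef_pos: [638.6, -39.0, 25.4]
ee_rot: [0.0, 0.038, 0.999, -0.0]
force: [-0.3, -0.1, -2.2]
grip_width: 0.293
grip_force: 39.9
```

Request:
servo_tool(
  commands=[
    [1, [0, 0, 0.001], [0, 0, 0]],
    [1, [0, 0, 0.0005], [0, 0, 0]],
    [1, [0, 0, 0], [0, 0, 0]],
    [1, [0, 0, 0], [0, 0, 0]],
  ],
)

```text
time_s: 30.93
eef_pos: [638.9, -39.0, 24.7]
ee_rot: [0.0, 0.038, 0.999, -0.0]
force: [-1.5, 0.6, 5.2]
grip_width: 0.293
grip_force: 40.7
```

Contact. Releasing and backing off.

Request:
servo_tool(
  commands=[
    [0.35, [0, 0, 0], [0, 0, 0]],
    [0.25, [0, 0, 0], [0, 0, 0]],
    [0.1, [0, 0, 0], [0, 0, 0]],
    [0, [0, 0, 0], [0, 0, 0]],
    [0, [0, 0, -0.01], [0, 0, 0]],
    [0, [0, 0, -0.03], [0, 0, 0]],
    [0, [0, 0, -0.04], [0, 0, 0]],
    [0, [0, 0, -0.04], [0, 0, 0]],
    [0, [0, 0, -0.03], [0, 0, 0]],
    [0, [0, 0, 0], [0, 0, 0]],
  ],
)

```text
time_s: 31.77
eef_pos: [641.0, -39.5, 182.0]
ee_rot: [0.006, 0.038, 0.999, -0.001]
force: [0.8, 0.4, 0.8]
grip_width: 0.498
grip_force: 0.0
```

Run:
```python
from h import *
s,c=wrist("w10"); P=cloud(c)
for k in "abcd":
    r=[]
    for dx in(-72,-40,16,40):  # top of handle ~46, collar ~43.5, shank ~37
        d=P[...,:2]-notch(k,dx); m=(abs(d@EX)<4)&(abs(d@EY)<16)&(P[...,2]>33); q=P[m]; 
        t=q[q[:,2]>np.percentile(q[:,2],95)-3] if len(q)>10 else q
        r.append((np.percentile(q[:,2],95).round(1),((t[:,:2]-notch(k))@EY).mean().round(1)) if len(q)>10 else None)
    print(k,r)
```

```text
a [(np.float64(47.4), np.float64(-0.9)), (np.float64(46.9), np.float64(-0.9)), (np.float64(43.5), np.float64(-0.6)), (np.float64(38.7), np.float64(2.5))]
b [(np.float64(47.1), np.float64(-0.5)), (np.float64(46.9), np.float64(-0.5)), (np.float64(46.1), np.float64(0.0)), (np.float64(38.7), np.float64(1.4))]
c [(np.float64(47.2), np.float64(-1.1)), (np.float64(46.9), np.float64(-0.5)), (np.float64(43.2), np.float64(0.2)), (np.float64(38.6), np.float64(-0.2))]
d [(np.float64(47.0), np.float64(0.1)), (np.float64(46.8), np.float64(0.2)), (np.float64(45.2), np.float64(0.1)), (np.float64(38.8), np.float64(-1.4))]
```

View pics/w10.png

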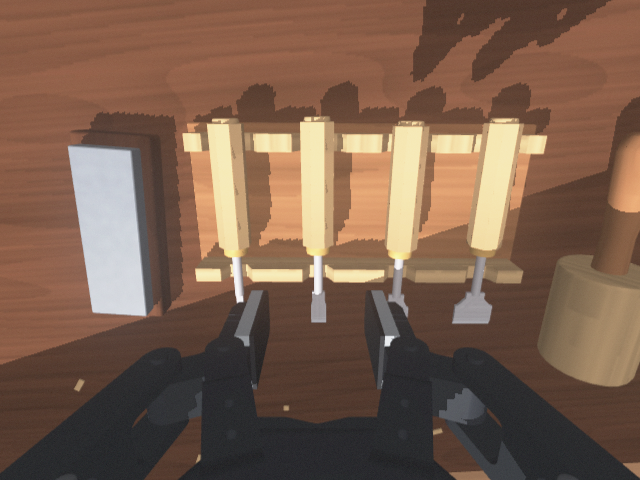

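All four lie down in their notches: from the stone, 6 (228), 14 (317), 24 (406), 34 (494) at row ~190. Handle tops are level at about 47 mm and centred to about 1 mm.

```bash
python3 -c "
from rig import *
print(finish_job())"
```

```text
the job is handed in; nothing more can be done
None
```

All four chisels lie in the rest in order of width, 6, 14, 24 and 34 mm from the stone to the mallet; the last picture shows each down in its notches, and I handed the job in at about 32 s.

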